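# Line the bar up in the jig and latch the sprung catch

### The job

Get the loose aluminium bar ready for marking: swing it about the jig's post until it lies flat along the fence, keeping its other end where it is, between the post and the end stop. Then lock it in: slide the sprung catch's knob forward along its slot, over sideways into the holding notch and let it settle back there, so that the catch's finger stays in front of the bar's free end.

Things in the scene. Friction and masses are not known exactly. Their poses are not given: they have to be found in the camera images.
- jig: dark steel jig plate, 8 mm thick, fixed to the bench, at a different place and angle each time; it carries fence, post, end stop and catch. Origin on the bench top. Jig frame: +y runs along the fence from the catch end to the post end, +x across the bar to the fence, z up. Plate: x -17 to 80, y -145 to 150 mm; where the bar swings also x -80 to -14, y -60 to 75 mm.
- jig_post (a point): centre of the top of the round steel post (12 mm diameter, top 34 mm above the bench), jig frame x 21, y 115 mm; between post and fence line are 23 mm, the bar is 20 mm wide. The end stop, a block as high as the fence, has its face at y 136 mm.
- jig_fence (a point): middle of the top edge of the fence's face, jig frame x 50, y 40 mm, 22 mm above the bench. The fence is an aluminium block, x 50 to 65, y -5 to 85 mm, 14 mm high above the plate.
- jig_notch (a point): where the knob's stem ends up in the holding notch, at the top face of the gate plate: jig frame x 18.7, y -91 mm, 36 mm above the bench. The gate plate (x -28 to 42, y -141 to -61 mm) has the knob's hooked slot: straight along +y, across to +x, back towards -y.
- bar: loose aluminium bar on the jig plate, 170 mm long, 20 wide, 22 high, 0.1 to 0.2 kg. Origin: bottom centre of its post end; it runs along its own -y; z up. It starts on the fence's side of the post, its free end swung 0.3 to 0.48 rad to the jig's -x side. In line, its y axis is the jig's, its centre line is at jig x 40 mm (3 mm of play) and its side is on the fence.
- bar_heel (a point): bar's post end (same point as the bar's origin)
- bar_tip (a point): centre of the bottom edge of the bar's free end, 170 mm from the post end
- knob_grip (a point): point on the axis of the catch's black round knob, at a good height to grip, 60 mm above the bench. The knob is 22 mm in diameter, from 42 to 76 mm above the bench, on an 8 mm stem through the slot; at rest at jig frame x 0, y -125 mm. Nothing stands higher than the gate plate within 50 mm of it.
- catch (a joint): how far the catch has been pushed along jig +y, towards the bar, in m: 0 back (at rest), 0.050 fully forward. A spring drives it back with 4 N at 0, rising to 9 N at 0.050. It must be past 0.042 for the knob to pass sideways over the tooth of the slot; in the notch it settles at 0.034.
- knob (a joint): how far the knob stands across, along jig +x, in m: 0 in the straight slot (2.5 mm play either way), 0.022 at the far side. A light spring (under 3 N) brings it back to 0. The tooth between slot and notch is 8 mm high with a round, slippery crest; past 0.0155 the knob drops freely behind it, towards jig -y. Let go before it is over the tooth, the catch snaps back.
- catch_nose (a point): tip of the catch's steel finger, 10 mm wide, 12 to 24 mm above the bench, jig frame x 22, y -55 mm when back. Latched, it is 34 mm further along jig +y, beside the -x side of the bar's free end, 3 mm off it, overlapping it by 13 to 24 mm; a bar out of line would be in its way.

How it is judged:
By the outcome, as a careful person would: the job done as asked, in the order asked, and still so for the second after the job is handed in, with the robot touching nothing.
It also fails if it takes over 48 s, if anything falls off the work surface, if the arm or the gripper's body presses on something with over 40 N, if the wrist force passes 120 N, or if a joint passes its speed limit or range.

### The arm

A 6-joint arm with a two-finger parallel gripper is mounted at the origin on a cart in front of the work surface, level with it; the furniture and walls round the work are solid. World frame = base frame: x ahead of the robot, y to its left, z up, the work surface at z = 0. Lengths are in mm, angles in rad, forces in N, time in s.
With the tool pointing down it reaches from about 350 to 975 mm from the base axis. Payload 7.1 kg.
Tool frame: the origin (TCP) lies on the front face of the gripper's body, between the roots of the fingers; the fingertips stand 80 mm ahead of it and the grasp point (between the pads) lies 61 mm ahead of it (env.tips_ahead is the distance from the TCP to the fingertips, in mm); z points along the fingers, y is the line along which they close (so a half turn about z gives the same grasp; the last joint's range is limited). The gripper opens to 88 mm and grips with 3 to 60 N. Pads are 20 mm wide; open, the fingers measure 115 mm over their backs; the gripper's body (75 mm by 178 mm) begins 61 mm behind the grasp point.
Start: joints at [-1.188, 0.423, 1.63, -0, 1.089, -0.019], TCP at [244.438, -575.2, 302.675] pointing down, gripper open.
Joint ranges: [-3, 3], [-0.9, 2.11], [0.09, 2.58], [-1.31, 4.45], [0.11, 2.69], [-2.54, 2.54]. Speed limits (rad/s): [2.39, 2.39, 3.01, 3.14, 3.14, 3.14].

### API

Orientations are given as a unit quaternion [x, y, z, w].
In Python, from station import env, set_gripper, viewer, workorder gives the robot as it stands. Calls block until the motion is done:
- env.reach(position, orientation): joint-space move of the TCP to a pose.
- env.move_l(position, rot=None, rate=150, f_stop=None): straight line of the TCP; rot=None keeps the orientation; rate is the mean speed in mm/s. With f_stop (N) it stops when the force on the tool has changed by that much, and returns True; else False.
- env.move_joints(angles): joint-space move.
- set_gripper(opening): finger opening in mm; the grip force is fixed at half the most; returns when the fingers have stopped.
- env.hold(seconds).
- env.ik(position, orientation): joint angles nearest the present ones, or None.
- env.read_state(): the state.
- viewer.camera(name): name is "scene" or "top" or "wrist"; returns the picture (420x560x3 uint8, blue, green, red); there is no depth.
- viewer.camera_params(name): a dict with "fx", "fy", "cx", "cy" (pixels), "dist" ([k1, k2, p1, p2, k3] as OpenCV has them; the pictures are not rectified), "pose" (4x4, takes a point from camera to world coordinates); the wrist camera has in their place "tool_from_camera" (4x4, takes a point from camera to tool coordinates, whose origin is the TCP and whose axes are the flange's). Camera axes: x right, y up, looking along -z (the intrinsics and any distortion apply to the point x, -y, -z); pixel columns grow to the right and rows downward; lengths in mm; the calibration is good to about 2 mm. A picture is of the moment at which its call begins: read the wrist's pose just before it. camera_params takes no time and is no camera call.
A pose or a line that the arm cannot do raises env.IKError and nothing moves.
- workorder.sign_off(): hands the job in; it is judged then, once.
The state is a dict: "time_s": time; "qpos": joint angles; "dq": joint speeds; "tau": joint torques, N m; "tool_pos": TCP position; "orientation": TCP orientation; "force": force on the tool from outside, world axes, zero at the start; "wrist_torque": the same for the moment, N m; "width": finger opening in mm; "grip_force": force on a finger pad.
Only numpy, scipy, OpenCV 4.12 (cv2) and the standard library are available. Lean on these libraries where they do the work, as an engineer would, in place of code of your own. Each camera call takes 0.05 s, during which the arm holds its last target. There are 200 camera calls.

## Working session

There is one attempt and no reset: what is moved stays moved. The work goes in short steps, each a Python script; the robot and the scene stay as the last script left them, time stands still between calls to the robot, and variables do not carry over. Pictures are saved under pics/ and viewed, at most 10 in all, crops included, and the job is handed in when it is done.

```bash
mkdir -p pics; ls; python3 - <<'E'
from station import env,viewer
import cv2
for n in("top","scene"):
    cv2.imwrite(f"pics/{n}0.png",viewer.camera(n)); p=viewer.camera_params(n); print(n,{k:(v if k!='pose' else [list(map(lambda t:round(float(t),3),r)) for r in v]) for k,v in p.items()})
print(viewer.camera_params("wrist")); s=env.read_state(); print(s["time_s"],s["tool_pos"],s["orientation"])
E
```

```text
pics
top {'fx': 514.7256396129283, 'fy': 514.7256396129283, 'cx': 275.52347330703844, 'cy': 210.85894223740777, 'dist': array([0.02384457, 0.        , 0.        , 0.        , 0.        ]), 'pose': [[-0.001, 0.998, -0.056, 444.86], [-0.999, 0.001, 0.035, 456.679], [0.035, 0.056, 0.998, 935.734], [0.0, 0.0, 0.0, 1.0]]}
scene {'fx': 435.1159837705816, 'fy': 435.1159837705816, 'cx': 279.49755133889863, 'cy': 218.43226088585354, 'dist': array([-0.00445626,  0.        ,  0.        ,  0.        ,  0.        ]), 'pose': [[-0.741, 0.432, -0.514, 49.954], [-0.672, -0.482, 0.562, 925.67], [-0.005, 0.762, 0.648, 615.846], [0.0, 0.0, 0.0, 1.0]]}
{'fx': 366.0773596503609, 'fy': 366.0773596503609, 'cx': 276.4392344206522, 'cy': 208.98293080595278, 'dist': array([-0.0790989,  0.       ,  0.       ,  0.       ,  0.       ]), 'tool_from_camera': array([[-4.56525801e-04,  9.66287832e-01,  2.57463816e-01,
         6.93386613e+01],
       [ 9.99999553e-01,  2.28049864e-04,  9.17269820e-04,
         5.95503060e-01],
       [ 8.27632078e-04,  2.57464120e-01, -9.66287505e-01,
        -8.25648200e+01],
       [ 0.00000000e+00,  0.00000000e+00,  0.00000000e+00,
         1.00000000e+00]])}
0.1 [ 244.2908828  -574.83443639  301.97235726] [ 9.79885382e-01  1.99559847e-01 -1.44125838e-04 -6.96953816e-04]
```

View pics/top0.png

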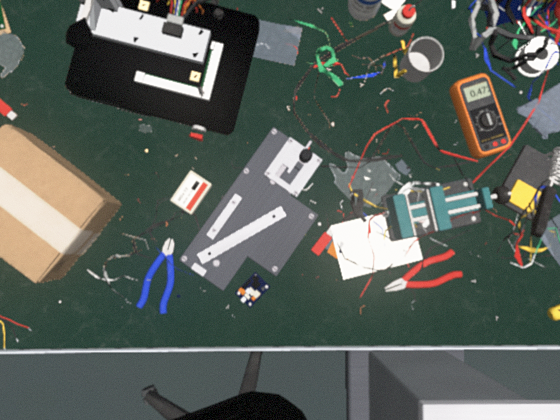

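View pics/scene0.png

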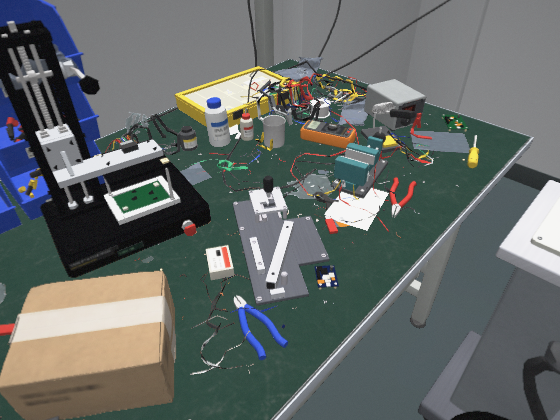

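```bash
cat > h.py <<'E'
import numpy as np,cv2
from station import env,set_gripper,viewer,workorder
from scipy.spatial.transform import Rotation as R
def campose(n,st=None):
    p=viewer.camera_params(n)
    if n!="wrist": return p,np.array(p["pose"])
    T=np.eye(4);T[:3,:3]=R.from_quat(st["orientation"]).as_matrix();T[:3,3]=st["tool_pos"]
    return p,T@p["tool_from_camera"]
def K(p): return np.array([[p["fx"],0,p["cx"]],[0,p["fy"],p["cy"]],[0,0,1.]])
def ray(n,uv,z,st=None):
    p,T=campose(n,st)
    q=cv2.undistortPoints(np.float64(uv).reshape(-1,1,2),K(p),p["dist"]).reshape(-1,2)
    d=np.c_[q[:,0],-q[:,1],-np.ones(len(q))]@T[:3,:3].T
    return T[:3,3]+d*((z-T[2,3])/d[:,2])[:,None]
def proj(n,X,st=None):
    p,T=campose(n,st)
    c=(np.atleast_2d(X)-T[:3,3])@T[:3,:3]
    return cv2.projectPoints(c*[1,-1,-1],np.zeros(3),np.zeros(3),K(p),p["dist"])[0].reshape(-1,2)
def crop(n,im,x0,x1,y0,y1,f,fn): cv2.imwrite(fn,cv2.resize(im[y0:y1,x0:x1],None,fx=f,fy=f,interpolation=cv2.INTER_CUBIC))
E
python3 - <<'E'
from h import *
im=cv2.imread("pics/top0.png"); crop("top",im,175,330,120,295,3.4,"pics/topc.png")
g=cv2.cvtColor(im,cv2.COLOR_BGR2GRAY); hsv=cv2.cvtColor(im,cv2.COLOR_BGR2HSV)
m=((g>165)&(hsv[...,1]<40)).astype(np.uint8)
n,l,s,c=cv2.connectedComponentsWithStats(m)
for i in range(1,n):
    x,y=c[i]
    if s[i,4]>40 and 175<x<330 and 120<y<295:
        r=cv2.minAreaRect(np.argwhere(l==i)[:,::-1].astype(np.float32)); print(s[i],c[i].round(1))
        for z in(22,36): print(z,ray("top",cv2.boxPoints(r),z)[:,:2].round(0).tolist())
E
```

```text
[ 264  137   58   60 1505] [291.8 166.6]
22 [[558.0, 450.0], [643.0, 392.0], [602.0, 332.0], [517.0, 390.0]]
36 [[556.0, 450.0], [640.0, 393.0], [600.0, 334.0], [516.0, 391.0]]
[171 171  40  43 706] [188.7 191. ]
22 [[516.0, 612.0], [570.0, 576.0], [544.0, 538.0], [490.0, 575.0]]
36 [[515.0, 610.0], [568.0, 574.0], [542.0, 537.0], [489.0, 573.0]]
[207 194  35  46 453] [223.8 215.9]
22 [[455.0, 549.0], [529.0, 497.0], [520.0, 484.0], [446.0, 536.0]]
36 [[455.0, 547.0], [527.0, 496.0], [518.0, 483.0], [446.0, 535.0]]
[ 197  206   89   58 1159] [241.2 234.5]
22 [[420.0, 565.0], [507.0, 416.0], [488.0, 405.0], [402.0, 555.0]]
36 [[421.0, 564.0], [506.0, 417.0], [488.0, 406.0], [403.0, 553.0]]
[191 263  16  13 112] [198.5 269. ]
22 [[396.0, 575.0], [406.0, 568.0], [392.0, 546.0], [381.0, 553.0]]
36 [[397.0, 573.0], [407.0, 566.0], [393.0, 545.0], [382.0, 552.0]]
[241 287  19  16 126] [249.5 293.9]
22 [[354.0, 491.0], [366.0, 460.0], [347.0, 452.0], [335.0, 484.0]]
36 [[355.0, 491.0], [367.0, 460.0], [348.0, 452.0], [337.0, 484.0]]
```

View pics/topc.png

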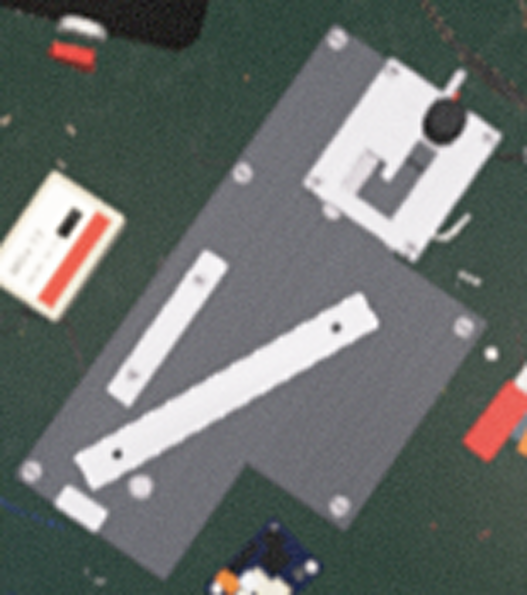

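```bash
cat >> h.py <<'E'
def fit(J,W):
    J=np.array(J)[:,:2];W=np.array(W)[:,:2];a=J-J.mean(0);b=W-W.mean(0)
    yaw=np.arctan2((a[:,0]*b[:,1]-a[:,1]*b[:,0]).sum(),(a*b).sum())
    c,s=np.cos(yaw),np.sin(yaw);M=np.array([[c,-s],[s,c]]);t=W.mean(0)-M@J.mean(0)
    return yaw,t,np.linalg.norm(J@M.T+t-W,axis=1)
def j2w(P,x,y,z):
    c,s=np.cos(P[0]),np.sin(P[0]);return np.array([P[1]+c*x-s*y,P[2]+s*x+c*y,z])
def w2j(P,w):
    c,s=np.cos(P[0]),np.sin(P[0]);d=np.atleast_2d(w)[:,:2]-P[1:3];return d@np.array([[c,-s],[s,c]])
def down(a):  # tool y axis at world angle a (or half turn), smaller wrist angle
    y=np.array([np.cos(a),np.sin(a),0]);z=np.array([0,0,-1.]);return R.from_matrix(np.c_[np.cross(y,z),y,z]).as_quat()
def best(pos,a):
    o=[(abs(q[5]),k) for k in(a,a+np.pi) if (q:=env.ik(pos,down(k))) is not None];return down(min(o)[1])
E
python3 - <<'E'
from h import *
o=lambda u,v:(u/3.4+175,v/3.4+120)
J=[];W=[]
for pts,z,jj in [([(393,60),(305,183),(413,260),(500,135)],36,[(42,-141),(42,-61),(-28,-61),(-28,-141)]),
  ([(207,250),(228,263),(125,406),(107,392)],22,[(65,-5),(50,-5),(50,85),(65,85)]),([(141,487)],34,[(21,115)])]:
    J+=jj;W+=list(ray("top",[o(*q) for q in pts],z))
yaw,t,r=fit(J,W);P=[yaw,*t];print(P,r.round(1));np.save("P0.npy",P)
B=ray("top",[o(*q) for q in [(360,292),(379,322),(95,489),(75,459)]],30)
print("bar jig tip,tip,heel,heel",w2j(P,B).round(1).tolist()); print("knob",w2j(P,ray("top",[o(444,120)],76)))
pos=j2w(P,15,-15,330); 
for a in (yaw,yaw+np.pi/2,yaw+np.pi,yaw-np.pi/2): print(a,env.ik(pos,down(a)))
st=env.read_state()
q=down(yaw+np.pi/2); Rm=R.from_quat(q).as_matrix(); print("tool x in world",Rm[:,0])
E
```

```text
[np.float64(0.960228788916204), np.float64(486.22080638290623), np.float64(445.6718671290357)] [1.2 0.9 0.8 1.  1.1 1.2 2.1 1.3 0.8]
bar jig tip,tip,heel,heel [[-14.2, -32.2], [-31.2, -25.1], [39.3, 129.0], [56.5, 122.3]]
knob [[   0.53276781 -122.64569517]]
0.960228788916204 [ 7.07530455e-01  4.74049605e-01  1.48133220e+00 -4.44089210e-16
  1.18621085e+00 -2.52698334e-01]
2.531025115711101 [ 7.07530455e-01  4.74049605e-01  1.48133220e+00 -4.44089210e-16
  1.18621085e+00 -1.82349466e+00]
4.101821442505997 None
-0.6105675378786926 [ 7.07530455e-01  4.74049605e-01  1.48133220e+00 -4.44089210e-16
  1.18621085e+00  1.31809799e+00]
tool x in world [-0.57333255 -0.81932276 -0.        ]
```

```bash
python3 - <<'E'
from h import *
P=np.load("P0.npy");q=down(P[0])
env.reach(j2w(P,15,25,260),q); set_gripper(0)
env.hold(.3); st=env.read_state(); im=viewer.camera("wrist"); cv2.imwrite("pics/w1.png",im)
import json; json.dump({k:np.array(st[k]).tolist() for k in("tool_pos","orientation")},open("w1.json","w")); print(st["time_s"],st["width"],st["tool_pos"],st["force"])
cv2.imwrite("pics/w1b.png",cv2.resize(im,(784,588),interpolation=cv2.INTER_CUBIC))
print(proj("wrist",[j2w(P,*p) for p in [(42,-141,36),(42,-61,36),(-28,-61,36),(-28,-141,36),(65,-5,22),(50,-5,22),(50,85,22),(65,85,22),(21,115,34),(0,-125,76)]],st).round(0).tolist())
E
```

```text
5.4667 0.3974756294589186 [474.31706815 472.27644802 259.98622399] [ 0.57282275  0.14890399 -0.18419762]
[[305.0, 361.0], [307.0, 287.0], [231.0, 287.0], [234.0, 360.0], [332.0, 225.0], [316.0, 225.0], [318.0, 125.0], [336.0, 125.0], [285.0, 87.0], [260.0, 375.0]]
```

View pics/w1b.png

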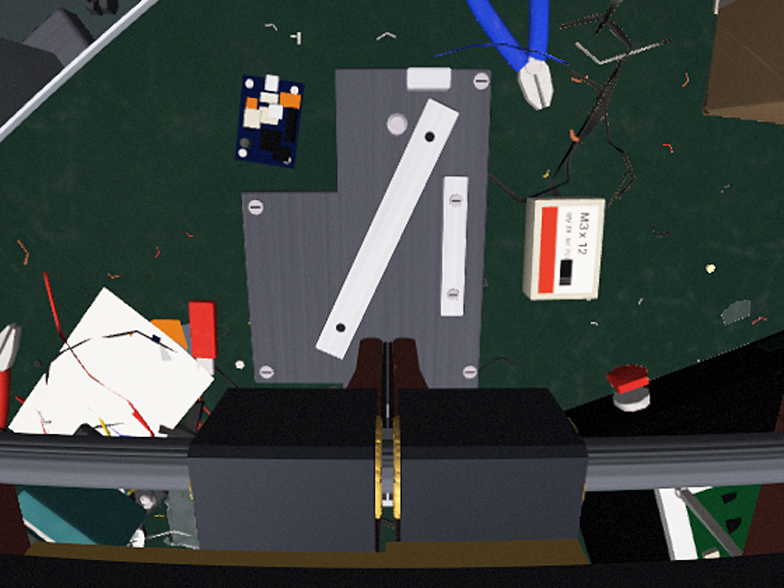

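```bash
python3 - <<'E'
from h import *
import json
st=json.load(open("w1.json"));P=np.load("P0.npy")
s=lambda L:[(a/1.4,b/1.4) for a,b in L]
W=np.r_[ray("wrist",s([(443,177),(467,178),(464,317),(441,316)]),22,st),ray("wrist",s([(397,124)]),34,st)]
J=[(50,85),(65,85),(65,-5),(50,-5),(21,115)]
d=W[:,:2]-np.array([j2w(P,*p,0)[:2] for p in J]);print(w2j(P,W).round(1).tolist(),fit(J,W)[0])
P[1:]+=d.mean(0);np.save("P.npy",P);print(P)
B=w2j(P,ray("wrist",s([(316,348),(342,359),(430,99),(459,113)]),30,st));print(B.round(1).tolist())
tip,heel=B[:2].mean(0),B[2:].mean(0);u=(heel-tip)/np.linalg.norm(heel-tip);th=np.arctan2(*u)
n=np.array([u[1],-u[0]]);post=np.array([21,115.]);f0=(heel-post)@n-10;print("theta",th,"len",np.linalg.norm(heel-tip),"face off",f0,"heel along",(heel-post)@u)
def wp(t,off,z,D=100):
    u=np.array([np.sin(t),np.cos(t)]);n=np.array([u[1],-u[0]]);p=post-D*u+off*n
    return j2w(P,*p,z),down(P[0]-t)
H=13.5
p,q=wp(th,f0-H-14,150);env.reach(p,q)
p,q=wp(th,f0-H-14,94);print(env.move_l(p,q,rate=80,f_stop=15))
for t in np.linspace(th,0.04,5):
    p,q=wp(t,f0-H-2+(9-f0-2)*(th-t)/th,94);h=env.move_l(p,q,rate=60,f_stop=20)
    print(round(t,2),h,env.read_state()["force"].round(1))
    if h: break
else:
    p,q=wp(0,3,94);h=env.move_l(p,q,rate=25,f_stop=8);st=env.read_state();print(h,st["force"],w2j(P,st["tool_pos"]),st["time_s"])
E
```

```text
[[48.4, 83.4], [63.1, 82.8], [64.5, -6.5], [49.4, -5.8], [19.8, 113.9]] 0.9663633860008894
[  0.96022879 486.71686887 443.90222941]
[[-31.1, -23.7], [-14.3, -31.3], [40.1, 129.7], [57.2, 122.0]]
theta 0.4356493337217099 len 169.10923501626166 face off 10.5253259791644 heel along 21.49371078312027
False
0.44 False [0.2 0.  0.6]
0.34 False [ 0.3 -0.7  0.4]
0.24 False [-0.3 -0.1 -0.4]
0.14 False [-0.5 -0.7 -0.3]
0.04 False [-0.8 -0.8 -0.1]
True [-0.53540109 -0.30869014 -0.08402361] [[21.45815993 15.11410538]] 9.0167
```

```bash
python3 - <<'E'
from h import *
import json
P=np.load("P.npy");q=down(P[0])
env.move_l(j2w(P,5,15,94),q,rate=100);env.move_l(j2w(P,5,15,150),q,rate=150)
env.reach(j2w(P,-20,-40,230),down(P[0]-np.pi/2)); set_gripper(60)
env.hold(.2); st=env.read_state(); im=viewer.camera("wrist"); print(st["time_s"],st["width"],st["force"])
json.dump({k:np.array(st[k]).tolist() for k in("tool_pos","orientation")},open("w2.json","w"))
cv2.imwrite("pics/w2.png",im); cv2.imwrite("pics/w2b.png",cv2.resize(im,(784,588),interpolation=cv2.INTER_CUBIC))
E
```

```text
12.4 59.8990234109921 [0.12002353 0.23927742 0.13508219]
```

View pics/w2b.png

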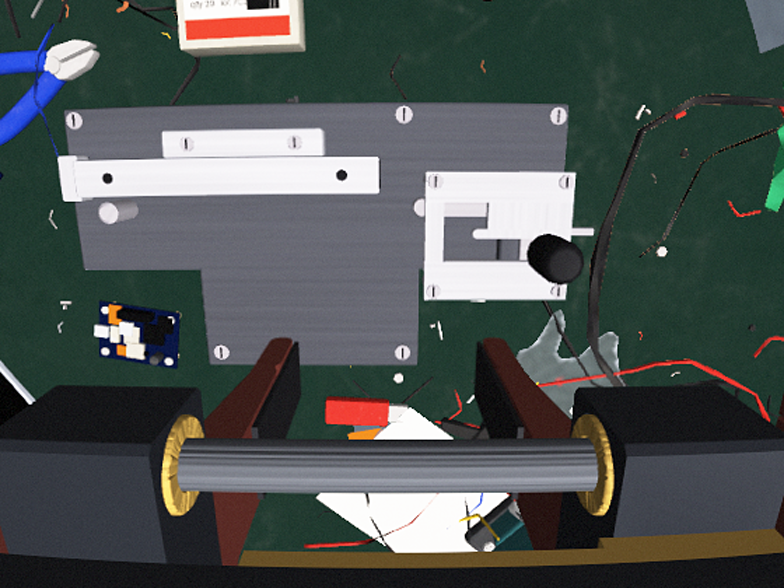

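```bash
python3 - <<'E'
from h import *
import json
st=json.load(open("w2.json"));P=np.load("P.npy")
s=lambda L:[(a/1.4,b/1.4) for a,b in L]
print("gate",w2j(P,ray("wrist",s([(426,173),(574,172),(568,300),(424,300)]),36,st)).round(1).tolist())
print("fence",w2j(P,ray("wrist",s([(163,130),(324,128),(324,156),(163,156)]),22,st)).round(1).tolist())
print("bar",w2j(P,ray("wrist",s([(379,156),(380,192),(88,196),(88,158)]),30,st)).round(1).tolist())
im=cv2.imread("pics/w2.png");g=im.max(2);m=np.zeros_like(g);m[160:208,370:422]=(g[160:208,370:422]<60)
n,l,S,c=cv2.connectedComponentsWithStats(m);i=1+S[1:,4].argmax()
a=np.linspace(0,6.28,60)
pts=lambda x,y:proj("wrist",[j2w(P,x+11*np.cos(t),y+11*np.sin(t),z) for z in(42,76) for t in a],st)
h=cv2.convexHull(pts(0,-125).astype(np.float32));x,y,w,hh=S[i,:4]
print("mask bbox",S[i],c[i],"pred",pts(0,-125).min(0),pts(0,-125).max(0))
for dx,dy in((2,0),(0,2)): print(pts(dx,-125+dy).min(0),pts(dx,-125+dy).max(0))
E
```

```text
gate [[41.0, -60.5], [42.1, -139.6], [-28.7, -142.3], [-28.7, -60.6]]
fence [[65.1, 84.2], [64.8, -5.5], [49.8, -5.1], [51.0, 85.5]]
bar [[49.7, -35.6], [30.6, -36.1], [30.1, 127.8], [50.9, 125.1]]
mask bbox [ 377  167   42   38 1089] [397.05601469 184.53076217] pred [374.81237931 165.27333273] [420.49579592 204.98529626]
[374.98419295 162.60737452] [420.78238757 202.09877033]
[372.18630328 165.25808928] [417.56755078 204.98375423]
```

```bash
cat > k.py <<'E'
from h import *
P=np.load("P.npy");q=down(P[0]-np.pi/2)
def go(x,y,z=121,rate=60,f=30):
    h=env.move_l(j2w(P,x,y,z),q,rate=rate,f_stop=f);s=env.read_state()
    print((x,y,z),h,"jig",w2j(P,s["tool_pos"]).round(1)[0],"F jig",w2j([P[0],0,0],s["force"]).round(1)[0],s["force"][2].round(1),"w",round(s["width"],1),"t",s["time_s"]);return h
E
python3 - <<'E'
from k import *
env.reach(j2w(P,0,-125,180),q)
go(0,-125,rate=80,f=15)
set_gripper(12);env.hold(.2)
ok=not go(0,-125) and not go(0,-100,rate=50) and not go(0,-78,rate=40)
if ok: ok=not go(10,-78,rate=40) and not go(19.5,-78,rate=30)
print(ok)
E
```

```text
(0, -125, 121) False jig [   0.3 -125.2] F jig [0.2 0.2] -0.3 w 59.7 t 13.825
(0, -125, 121) False jig [ 1.000e-01 -1.246e+02] F jig [0.5 4.4] 3.9 w 21.1 t 14.9667
(0, -100, 121) False jig [   0.2 -101.4] F jig [-0.1 -6.6] -0.0 w 21.2 t 15.6167
(0, -78, 121) False jig [  0.3 -79.9] F jig [ 0.6 -8.4] -0.3 w 21.2 t 16.3167
(10, -78, 121) False jig [ 10.2 -80.1] F jig [-1.2 -8.9] 0.9 w 21.3 t 16.7167
(19.5, -78, 121) False jig [ 19.3 -80.1] F jig [-2.7 -8.7] 1.5 w 21.5 t 17.1833
True
```

```bash
python3 - <<'E'
from k import *
import json
go(19.5,-86,rate=30);go(19,-91,rate=30)
env.hold(.2);go(19,-91)
set_gripper(60);env.hold(.3)
go(19,-91,190,rate=100)
env.reach(j2w(P,-20,-40,230),q);env.hold(.2)
st=env.read_state();im=viewer.camera("wrist");print(st["time_s"])
json.dump({k:np.array(st[k]).tolist() for k in("tool_pos","orientation")},open("w3.json","w"))
cv2.imwrite("pics/w3.png",im);cv2.imwrite("pics/w3b.png",cv2.resize(im,(784,588),interpolation=cv2.INTER_CUBIC))
E
```

```text
(19.5, -86, 121) False jig [ 19.2 -88.2] F jig [-2.2 -7.5] 2.0 w 21.0 t 17.6
(19, -91, 121) False jig [ 18.8 -90.7] F jig [-1.7  3.1] 4.3 w 21.2 t 17.9167
(19, -91, 121) False jig [ 18.8 -90.8] F jig [-2.4  3.5] 4.9 w 20.6 t 18.3667
(19, -91, 190) False jig [ 18.7 -90.9] F jig [-0.2 -0.3] 0.1 w 60.0 t 20.275
20.875
```

View pics/w3b.png

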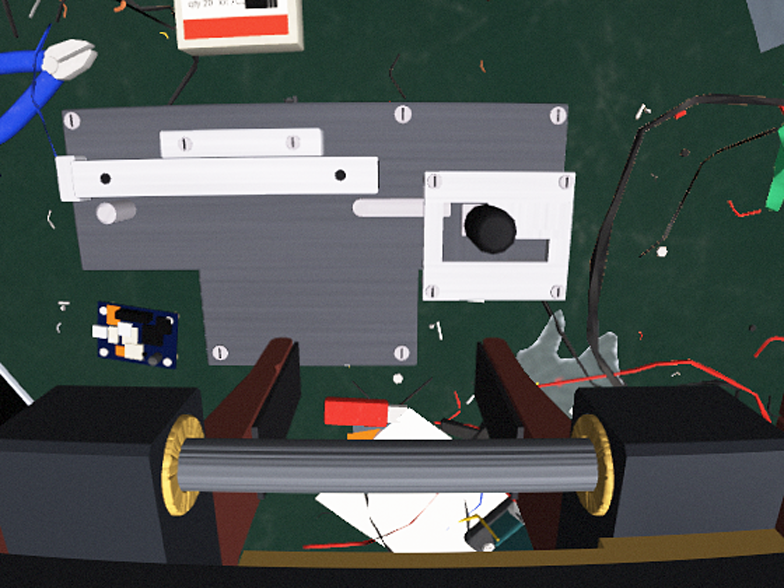

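The picture shows the knob in the notch at about (490,228). The finger's tip is at (354,208), beside the bar's free end at (378,175), and the bar lies flat along the fence with its heel between post and stop. I'm handing it in.

```bash
python3 -c "
from station import workorder
print(workorder.sign_off())"
```

```text
the job is handed in; nothing more can be done
None
```

The bar lies flat along the fence with its post end between the post and the end stop, the catch is latched in the holding notch with its finger beside the bar's free end, and the job is handed in at about 21 s; sign-off returned no verdict.

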